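# Snap the biscuit box lid shut all round

### The arm

A 6-joint arm with a two-finger parallel gripper is mounted at the origin on a cart in front of the work surface, level with it; the furniture and walls round the work are solid. World frame = base frame: x ahead of the robot, y to its left, z up, the work surface at z = 0. Lengths are in m, angles in rad, forces in N, time in s.
With the tool pointing down it reaches from about 0.35 to 0.875 m from the base axis. Payload 15.5 kg.
Tool frame: the origin (TCP) lies between the finger pads; the fingertips stand tip_reach ahead of it and the grasp point (between the pads) lies 11 mm behind it (tip_reach is the distance from the TCP to the fingertips, in m); z points along the fingers, y is the direction in which the jaws open and shut (so a half turn about z gives the same grasp; the last joint's range is limited). The gripper opens to 85 mm and grips with 20 to 120 N. Pads are 22 mm wide; open, the fingers measure 114 mm over their backs; the gripper's body (76 mm by 85 mm) begins 54 mm behind the grasp point. The pads swing forward as they close: fully open they stand 13 mm farther back than shut.
Start: joints at [-1.296, 0.494, 1.345, -0, 1.302, -0.096], TCP at [0.226, -0.583, 0.203] pointing down, gripper open.
Joint ranges: [-2.91, 2.91], [-0.82, 2.16], [0.22, 2.67], [-1.22, 4.37], [0.12, 2.79], [-3.08, 3.08]. Speed limits (rad/s): [1.89, 1.89, 2.57, 3.01, 3.01, 3.01].

### API

Orientations are given as a rotation vector (axis times angle).
In Python, from bench import state, snapshot, camera_model, hand_in, tip_reach gives the robot as it stands. The module is installed in compiled form; this text tells all that it offers.
- The arm moves only by the tool step_arm, never from a script. Its argument "series" is a list of rows, each an object of numbers: "x", "y", "z": the shift along the tool's x, y, z in cm; "yaw": the turn about the tool's z in degrees; "hand": the opening in per cent of the stroke, from 0 (shut) to 100 (fully open). In form: [{"x": .., "y": .., "z": .., "yaw": .., "hand": ..}, ...]. A call has 1 to 8 rows; each row is the pose to reach, as a shift and turn from the pose measured when the call began, along the tool's axes at that moment; what a row does not reach only later rows make up. A row lasts 1/8 s, in which the tool goes at most 62.5 mm and 10.7 degrees, less where a joint would pass 70% of its speed; a pose out of reach is approached as far as the arm can. A call with a gripper value outside its range is refused whole. The fingers move at their own pace and stop on an object; the grip force is fixed at half the most. Time passes only in rows, so rows that repeat a pose let the fingers close. It gives the time, the measured TCP pose, the force and the opening at its end, in the units of the state.
- state(): the state, without advancing time (a new reading comes with each control period).
- snapshot(name): name is "side" or "top"; returns (picture, depth): 420x560x3 uint8, red, green, blue; 420x560 float32, m along the optical axis (not along the pixel's ray), 0 where there is no reading.
- camera_model(name): a dict with "mtx" (3x3 intrinsics, pixels), "R" (3x3) and "t" (3): a world point X has camera coordinates R X + t. Camera axes: x right, y down, z forward; pixel columns grow to the right and rows downward; lengths in m; the calibration is good to about 2 mm. A picture is of the moment at which its call begins. camera_model takes no time and is no camera call.
- hand_in(): hands the job in, once; it reports no verdict.
The state is a dict: "time_s": time; "qpos": joint angles; "joint_velocities": joint speeds; "joint_torque": joint torques, N m; "tool_pos": TCP position; "tcp_rot": TCP orientation; "ft_force": force on the tool from outside, world axes, zero at the start; "torque": the same for the moment, N m; "opening": finger opening in m.
Only numpy, scipy, OpenCV 4.12 (cv2) and the standard library are available. Lean on these libraries where they do the work, as an engineer would, in place of code of your own. Each camera call takes 0.05 s, during which the arm holds its last target. There are 200 camera calls.

### The job

The lid lies on the box of biscuits but all four sides of its teal rim still stand up. Go round the rim with a fingertip and press each side down, firmly but without forcing it, until it clicks and stays flush. Do not lift the box or push it out of its place, and leave the red mug, the blue cup and the kitchen timer alone.

Things in the scene. Friction and masses are not known exactly. Their poses are not given: they have to be found in the camera images.
- food_box: Clear box of biscuits with a teal lid, loose on the counter, about 1 kg; base 150 (x) x 200 (y) mm, lid 166 x 216 mm, its shut top 72 mm above the counter. Origin: centre of the underside, z up. The lid's four corners are seated; between them the rim is four snap sections, 24 mm wide, that flex about their inner edge and stand raised. The clear middle panel is fixed, 3 mm below the shut rim.
- snap_front_pad (a point): Finger ribs in the middle of the top of the long section on the box's -x side, facing the robot: the place to press, 8 mm in from the lid's outer edge, right above the box wall. Moves with the section, about 5.5 mm higher raised than shut; shut it is at (-75, 0) mm in the box's x, y, 72 mm up. Its x axis points outward across the rim, y runs along it.
- snap_front (a joint): Angle by which the long section on the box's -x side, facing the robot, is raised, rad: 0.3 to 0.36 (outer edge 8 mm up) when open, 0 when flush. Pressed on its ribs it resists with up to about 8 N (hardest near 0.2); below about 0.1 its catch is over the rib on the box wall and snaps it to 0, where it stays. Let go before that, it springs up again.
- snap_back_pad (a point): Finger ribs in the middle of the top of the long section on the box's +x side, away from the robot: the place to press, 8 mm in from the lid's outer edge, right above the box wall. Moves with the section, about 5.5 mm higher raised than shut; shut it is at (+75, 0) mm in the box's x, y, 72 mm up. Its x axis points outward across the rim, y runs along it.
- snap_back (a joint): Angle by which the long section on the box's +x side, away from the robot, is raised, rad: 0.3 to 0.36 (outer edge 8 mm up) when open, 0 when flush. Pressed on its ribs it resists with up to about 8 N (hardest near 0.2); below about 0.1 its catch is over the rib on the box wall and snaps it to 0, where it stays. Let go before that, it springs up again.
- snap_left_pad (a point): Finger ribs in the middle of the top of the short section on the box's +y side, to the robot's left: the place to press, 8 mm in from the lid's outer edge, right above the box wall. Moves with the section, about 5.5 mm higher raised than shut; shut it is at (0, +100) mm in the box's x, y, 72 mm up. Its x axis points outward across the rim, y runs along it.
- snap_left (a joint): Angle by which the short section on the box's +y side, to the robot's left, is raised, rad: 0.3 to 0.36 (outer edge 8 mm up) when open, 0 when flush. Pressed on its ribs it resists with up to about 8 N (hardest near 0.2); below about 0.1 its catch is over the rib on the box wall and snaps it to 0, where it stays. Let go before that, it springs up again.
- snap_right_pad (a point): Finger ribs in the middle of the top of the short section on the box's -y side, to the robot's right: the place to press, 8 mm in from the lid's outer edge, right above the box wall. Moves with the section, about 5.5 mm higher raised than shut; shut it is at (0, -100) mm in the box's x, y, 72 mm up. Its x axis points outward across the rim, y runs along it.
- snap_right (a joint): Angle by which the short section on the box's -y side, to the robot's right, is raised, rad: 0.3 to 0.36 (outer edge 8 mm up) when open, 0 when flush. Pressed on its ribs it resists with up to about 8 N (hardest near 0.2); below about 0.1 its catch is over the rib on the box wall and snaps it to 0, where it stays. Let go before that, it springs up again.
- red_mug: Bystander: red-brown stoneware mug with a cream band and a handle, 84 x 119 x 95 mm; origin under the middle of its outline (handle included); to be left alone.
- blue_cup: Bystander: open blue plastic cup, 64 mm across, 62 mm high; origin under its centre; to be left alone.
- kitchen_timer: Bystander: round cream and grey wind-up kitchen timer, 60 mm across, 41 mm high; origin under its centre; to be left alone.

How it is judged:
By the outcome, as a careful person would: the job done as asked, in the order asked, and still so for the second after the job is handed in, with the robot touching nothing.
It also fails if it takes over 54 s, if anything falls off the work surface, if the arm or the gripper's body presses on something with over 40 N, if the wrist force passes 120 N, or if a joint passes its speed limit or range.

## Working session

There is one attempt and no reset: what is moved stays moved. The work goes in short steps, Python scripts to look and compute and a tool call to move; the robot and the scene stay as the last step left them, time stands still between calls to the robot, and variables do not carry over. Pictures are saved under pics/ and viewed, about 8 in all and at most 12, crops included, and the job is handed in when it is done.

Besides the shell and the picture viewer there is one more tool, called after "Request:" as name(argument=value, ...) on one line, values as JSON. step_arm: Moves the arm, as the interface text tells. Its arguments: {"type":"object","properties":{"series":{"type":"array"}},"required":["series"]}

```bash
mkdir -p pics; python3 - <<'E'
from bench import *
import cv2,numpy as np
s=state();print(s,tip_reach)
for n in("side","top"):
    p,d=snapshot(n);cv2.imwrite(f"pics/{n}0.png",p[:,:,::-1]);np.save(f"{n}0.npy",d);np.save(f"{n}0p.npy",p);print(n,camera_model(n))
E
```

```text
{'time_s': 0.0, 'qpos': array([-1.29647489e+00,  4.94199787e-01,  1.34614902e+00,  2.93793498e-06,
        1.30251211e+00, -9.54915618e-02]), 'joint_velocities': array([ 0.00024557,  0.00070521,  0.00098487,  0.00144773, -0.00067119,
        0.00021275]), 'joint_torque': array([ 2.23522657e-03, -8.82175684e+01, -3.83868098e+01, -5.05112325e-05,
        1.01308283e-02,  4.33364755e-05]), 'tool_pos': array([ 0.22579805, -0.58234725,  0.2024839 ]), 'tcp_rot': array([-3.08679763e+00, -5.77362843e-01,  1.73393380e-04]), 'ft_force': array([-0.08199175,  0.15825962,  0.07473533]), 'torque': array([-0.02076618,  0.02205381,  0.05743947]), 'opening': 0.08557509443977766} 0.008
side {'mtx': array([[529.91160775,   0.        , 281.01104688],
       [  0.        , 529.91160775, 214.91064536],
       [  0.        ,   0.        ,   1.        ]]), 'R': array([[ 0.99937262, -0.02985152,  0.01905926],
       [-0.00743572, -0.7029885 , -0.71116235],
       [ 0.03462771,  0.71057446, -0.70276942]]), 't': array([-0.53179142,  0.11492914,  1.16728975])}
top {'mtx': array([[541.74056986,   0.        , 284.87838507],
       [  0.        , 541.74056986, 219.28463105],
       [  0.        ,   0.        ,   1.        ]]), 'R': array([[ 0.01972134, -0.99979071, -0.00544156],
       [-0.98736367, -0.01861968, -0.15737307],
       [ 0.15723882,  0.00847641, -0.98752423]]), 't': array([0.07282947, 0.54978174, 1.26157233])}
```

View pics/top0.png

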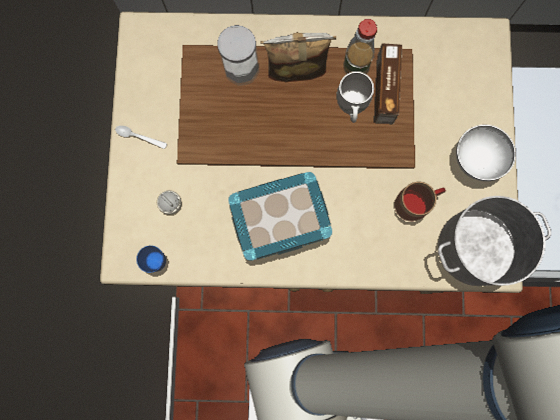

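View pics/side0.png

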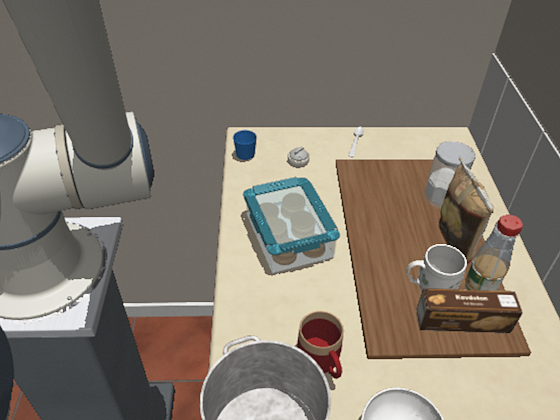

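Top view: the box is at about (279,216), rotated slightly; the mug is at (417,200), timer (169,202) and cup (151,260), all clear of it. The side view shows the teal rim at (290,215). Next I fit the rim's pose.

```bash
cat > h.py <<'E'
from bench import *
import cv2,numpy as np
from scipy.spatial.transform import Rotation as Rot
def cloud(n,p,d):
    m=camera_model(n);hsv=cv2.cvtColor(p,cv2.COLOR_RGB2HSV)
    k=(hsv[...,0]>82)&(hsv[...,0]<103)&(hsv[...,1]>90)&(d>0)
    v,u=np.nonzero(k);z=d[v,u]
    c=(np.linalg.inv(m["mtx"])@np.c_[u,v,np.ones(len(u))].T)*z
    X=(m["R"].T@(c-m["t"][:,None])).T
    return X[(X[:,2]>.055)&(X[:,2]<.1)&(X[:,0]>.2)&(X[:,0]<.8)&(abs(X[:,1])<.25)]
E
python3 - <<'E'
from h import *
for n in("top","side"):
    X=cloud(n,np.load(n+"0p.npy"),np.load(n+"0.npy"))
    r=cv2.minAreaRect((X[:,:2]*1000).astype(np.float32));print(n,len(X),r,cv2.boxPoints(r).round(0).tolist())
    (cx,cy),(w,h),a=r
    if w>h:a-=90
    a=(a+90)%180-90; t=np.radians(a);c=np.array([cx,cy])/1000
    R=np.array([[np.cos(t),-np.sin(t)],[np.sin(t),np.cos(t)]])
    L=(X[:,:2]-c)@R*1000
    print("yaw",a,"c",c)
    for nm,q in dict(f=(-75,0),b=(75,0),l=(0,100),r=(0,-100)).items():
        k=(abs(L-q)<[12,12]).all(1)
        print(nm,c+R@np.array(q)/1000,k.sum(),(X[k,2]*1000).mean().round(1))
E
```

```text
top 2645 ((554.2764282226562, 94.69676208496094), (165.22811889648438, 217.4550323486328), 17.50449562072754) [[443.0, 174.0], [508.0, -34.0], [666.0, 16.0], [600.0, 223.0]]
yaw 17.50449562072754 c [0.55427643 0.09469676]
f [0.48274943 0.07213821] 77 76.6
b [0.62580343 0.11725531] 77 77.3
l [0.52419837 0.1900661 ] 80 76.8
r [ 0.58435449 -0.00067257] 77 76.5
side 2392 ((551.4158325195312, 89.25914001464844), (167.22242736816406, 220.57376098632812), 18.0953311920166) [[438.0, 168.0], [506.0, -42.0], [665.0, 10.0], [597.0, 220.0]]
yaw 18.0953311920166 c [0.55141583 0.08925914]
f [0.48012525 0.06596422] 79 74.4
b [0.62270641 0.11255406] 69 75.5
l [0.52035594 0.18431324] 75 74.9
r [ 0.58247573 -0.00579496] 117 73.7
```

```bash
cat >> h.py <<'E'
C=np.array([.553,.092]);YAW=17.8
def pads(dx=0):
    t=np.radians(YAW);R=np.array([[np.cos(t),-np.sin(t)],[np.sin(t),np.cos(t)]])
    return {k:C+R@np.array(q)/1000 for k,q in dict(front=(-75,0),left=(0,100),back=(75,0),right=(0,-100)).items()}
def go(z):
    s=state();M=Rot.from_rotvec(s["tcp_rot"]).as_matrix()
    print("tip z",s["tool_pos"][2]-tip_reach,"yaw",np.degrees(np.arctan2(M[1,0],M[0,0]))-YAW,"f",s["ft_force"],s["opening"],s["time_s"])
    for k,p in pads().items():print(k,(M.T@(np.r_[p,z+tip_reach]-s["tool_pos"])*100).round(2))
E
python3 - <<'E'
from h import *
go(.12)
m=camera_model("top");d=np.load("top0.npy");v,u=np.mgrid[:420,:560]
X=m["R"].T@((np.linalg.inv(m["mtx"])@np.c_[u.ravel(),v.ravel(),np.ones(u.size)].T)*d.ravel()-m["t"][:,None])
Z=X[2].reshape(420,560)
print("pot z",Z[195:275,440:550].max(),"board",Z[20:165,180:410].max())
E
```

```text
tip z 0.19454372974954115 yaw 3.3885571273827715 f [-1.10479907 -0.4201971   0.31392438] 0.08556211388938152 0.1
front [ 47.39 -51.49   7.52]
left [ 55.47 -61.03   7.53]
back [ 62.37 -50.6    7.52]
right [ 54.29 -41.07   7.51]
pot z 1.3327503909223948 board 1.3327503909223948
```

Request:
step_arm(series=[{"z": -6,"hand": 0},{"z": -12,"hand": 0},{"z": -16,"hand": 0},{"z": -16,"x": 4,"y": -4.4,"hand": 0},{"z": -16,"x": 8,"y": -8.7,"hand": 0},{"z": -16,"x": 12,"y": -13,"hand": 0},{"z": -16,"x": 16,"y": -17.4,"hand": 0},{"z": -16,"x": 20,"y": -21.7,"hand": 0}])

```text
invalid input at $.series[0]: expected keys x, y, z, yaw, hand
```

```bash
python3 -c "
from h import *
go(.12)"
```

```text
tip z 0.19454372974954115 yaw 3.3885571273827715 f [-1.10479907 -0.4201971   0.31392438] 0.08556211388938152 0.1
front [ 47.39 -51.49   7.52]
left [ 55.47 -61.03   7.53]
back [ 62.37 -50.6    7.52]
right [ 54.29 -41.07   7.51]
```

Request:
step_arm(series=[{"x": 0,"y": 0,"z": -6,"yaw": 0,"hand": 0},{"x": 0,"y": 0,"z": -12,"yaw": 0,"hand": 0},{"x": 0,"y": 0,"z": -16,"yaw": 0,"hand": 0},{"x": 4,"y": -4.4,"z": -16,"yaw": 0,"hand": 0},{"x": 8,"y": -8.7,"z": -16,"yaw": 0,"hand": 0},{"x": 12,"y": -13,"z": -16,"yaw": 0,"hand": 0},{"x": 16,"y": -17.4,"z": -16,"yaw": 0,"hand": 0},{"x": 20,"y": -21.7,"z": -16,"yaw": 0,"hand": 0}])

```text
time_s: 1.1
tool_pos: [0.3341, -0.306, 0.3626]
tcp_rot: [-3.087, -0.577, 0.0]
ft_force: [0.4, -0.1, -0.0]
opening: 0.0001
```

```bash
python3 -c "
from h import *
go(.12)"
```

```text
tip z 0.35464306830646414 yaw 3.3690528763618453 f [ 0.40096448 -0.14036489 -0.01926829] 0.0001255296057609601 1.1
front [ 27.3  -29.62  23.51]
left [ 35.37 -39.16  23.52]
back [ 42.27 -28.74  23.51]
right [ 34.2  -19.2   23.49]
```

Request:
step_arm(series=[{"x": 4,"y": -4.4,"z": 0,"yaw": 0,"hand": 0},{"x": 8,"y": -8.8,"z": 0,"yaw": 0,"hand": 0},{"x": 12,"y": -13.1,"z": 0,"yaw": 3.4,"hand": 0},{"x": 16,"y": -17.5,"z": 2,"yaw": 3.4,"hand": 0},{"x": 20,"y": -21.8,"z": 5,"yaw": 3.4,"hand": 0},{"x": 24,"y": -26.1,"z": 8,"yaw": 3.4,"hand": 0},{"x": 27.3,"y": -29.6,"z": 13,"yaw": 3.4,"hand": 0},{"x": 27.3,"y": -29.6,"z": 18,"yaw": 3.4,"hand": 0}])

```text
time_s: 2.1
tool_pos: [0.4831, 0.0713, 0.1822]
tcp_rot: [-3.102, -0.489, -0.004]
ft_force: [2.0, -0.4, -1.6]
opening: 0.0
```

Request:
step_arm(series=[{"x": 0,"y": 0,"z": 4,"yaw": 0,"hand": 0},{"x": 0,"y": 0,"z": 6,"yaw": 0,"hand": 0},{"x": 0,"y": 0,"z": 6,"yaw": 0,"hand": 0}])

```text
time_s: 2.48
tool_pos: [0.4822, 0.0714, 0.121]
tcp_rot: [-3.101, -0.489, 0.001]
ft_force: [-0.1, 0.2, -0.1]
opening: 0.0002
```

```bash
python3 - <<'E'
from h import *
go(.09)
a=[]
for n,(r,c) in dict(side=(150,200),top=(150,210)).items():
    p,d=snapshot(n); a.append(cv2.resize(p[r:r+130,c:c+160,::-1],None,fx=2.5,fy=2.5,interpolation=cv2.INTER_CUBIC))
cv2.imwrite("pics/a1.png",np.hstack(a))
E
```

```text
tip z 0.11304328308217543 yaw 0.12847424567840093 f [-0.09847295  0.1996214  -0.08860284] 0.00020031425316806832 2.475
front [-0.12  0.21  2.3 ]
left [ 7.4  -9.78  2.32]
back [14.87  0.24  2.3 ]
right [ 7.35 10.22  2.28]
```

View pics/a1.png

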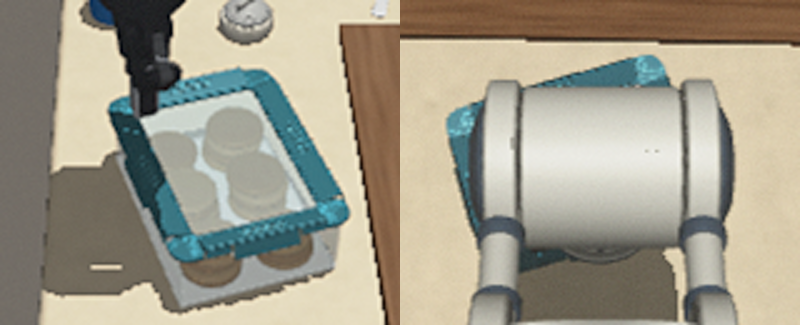

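The side crop shows the closed fingertip at (145,112), i.e. about side pixel (258,195), above the front rim. The top view is blocked by the wrist. I'll go down close to the ribs.

Request:
step_arm(series=[{"x": -0.1,"y": 0.2,"z": 1.5,"yaw": 0,"hand": 0},{"x": -0.1,"y": 0.2,"z": 2.8,"yaw": 0,"hand": 0},{"x": -0.1,"y": 0.2,"z": 3.0,"yaw": 0,"hand": 0}])

```text
time_s: 2.95
tool_pos: [0.4831, 0.0691, 0.0927]
tcp_rot: [-3.102, -0.489, -0.004]
ft_force: [0.1, -0.6, -0.1]
opening: -0.0
```

```bash
python3 - <<'E'
from h import *
go(.0735)
s=state();m=camera_model("side")
def pr(X):
    q=m["mtx"]@(m["R"]@X+m["t"]);return q[:2]/q[2]
print("tip px",pr(s["tool_pos"]-[0,0,tip_reach]))
p,d=snapshot("side")
cv2.imwrite("pics/a2.png",cv2.resize(p[155:235,220:320,::-1],None,fx=7,fy=7,interpolation=cv2.INTER_CUBIC))
E
```

```text
tip z 0.08467383615266288 yaw 0.10849941499802895 f [ 0.12523064 -0.56192456 -0.14511835] -4.6793202387120555e-05 2.95
front [-0.15 -0.04  1.12]
left [  7.37 -10.03   1.15]
back [ 1.485e+01 -1.000e-02  1.160e+00]
right [7.33 9.97 1.13]
tip px [258.70634062 216.0466101 ]
```

View pics/a2.png

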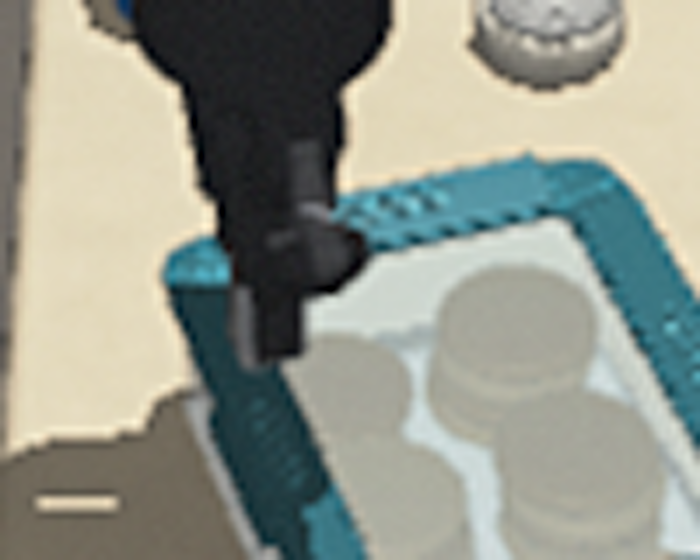

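The fingertip ends at about pixel (259,206). The calibration predicts (259,216), so I check the tip with depth before pressing.

```bash
python3 - <<'E'
from h import *
m=camera_model("side");p,d=snapshot("side")
for v in range(194,212,2):
  for u in (255,257,259,261):
    X=m["R"].T@(np.linalg.inv(m["mtx"])@[u,v,1]*d[v,u]-m["t"])
    print(u,v,p[v,u],(X*1000).round(0),end=" | ")
  print()
E
```

```text
255 194 [23 27 28] [476.  51. 167.] | 257 194 [26 27 29] [481.  37. 180.] | 259 194 [26 27 30] [485.  23. 193.] | 261 194 [28 29 33] [489.  11. 204.] | 
255 196 [68 68 70] [476.  58. 156.] | 257 196 [25 27 27] [481.  34. 178.] | 259 196 [28 29 32] [485.  20. 190.] | 261 196 [25 24 25] [489.  21. 189.] | 
255 198 [89 90 93] [476.  62. 146.] | 257 198 [25 22 26] [481.  36. 170.] | 259 198 [27 28 30] [485.  36. 170.] | 261 198 [29 30 31] [489.  59. 149.] | 
255 200 [87 87 91] [476.  59. 143.] | 257 200 [29 28 31] [480.  55. 147.] | 259 200 [34 35 36] [484.  56. 146.] | 261 200 [28 31 31] [489.  56. 145.] | 
255 202 [85 88 90] [476.  63. 133.] | 257 202 [30 28 34] [480.  55. 141.] | 259 202 [34 34 37] [484.  56. 139.] | 261 202 [32 33 34] [489.  57. 138.] | 
255 204 [94 97 99] [476.  59. 131.] | 257 204 [21 24 27] [480.  54. 136.] | 259 204 [32 33 33] [484.  59. 131.] | 261 204 [26 28 30] [489.  57. 133.] | 
255 206 [102 103 104] [476.  57. 127.] | 257 206 [51 51 51] [480.  54. 130.] | 259 206 [62 65 66] [484.  63. 122.] | 261 206 [120 121 116] [488. 117.  70.] | 
255 208 [41 64 70] [475. 103.  77.] | 257 208 [45 68 72] [479. 105.  75.] | 259 208 [23 54 61] [484. 110.  70.] | 261 208 [161 162 151] [488. 108.  72.] | 
255 210 [32 58 64] [475.  97.  76.] | 257 210 [32 59 65] [479.  96.  78.] | 259 210 [28 57 63] [484.  98.  75.] | 261 210 [102 109 105] [488. 102.  71.] |
```

Depth puts the visible tip at about z 0.125, although the state implies 0.085. I'll descend carefully and let contact force decide.

Request:
step_arm(series=[{"x": -0.1,"y": 0,"z": 0.1,"yaw": 0,"hand": 0},{"x": -0.1,"y": 0,"z": 0.2,"yaw": 0,"hand": 0},{"x": -0.1,"y": 0,"z": 0.3,"yaw": 0,"hand": 0}])

```text
time_s: 3.42
tool_pos: [0.4825, 0.0689, 0.0901]
tcp_rot: [-3.102, -0.489, -0.005]
ft_force: [-0.8, 0.4, 0.5]
opening: 0.0002
```

Request:
step_arm(series=[{"x": 0,"y": 0,"z": 0.1,"yaw": 0,"hand": 0},{"x": 0,"y": 0,"z": 0.2,"yaw": 0,"hand": 0},{"x": 0,"y": 0,"z": 0.3,"yaw": 0,"hand": 0}])

```text
time_s: 3.8
tool_pos: [0.4825, 0.0689, 0.0871]
tcp_rot: [-3.102, -0.489, -0.005]
ft_force: [0.5, 0.7, 0.4]
opening: 0.0002
```

Request:
step_arm(series=[{"x": 0,"y": 0,"z": 0.1,"yaw": 0,"hand": 0},{"x": 0,"y": 0,"z": 0.2,"yaw": 0,"hand": 0}])

```text
time_s: 4.05
tool_pos: [0.4825, 0.0689, 0.085]
tcp_rot: [-3.102, -0.489, -0.005]
ft_force: [-0.3, -0.7, -0.7]
opening: -0.0003
```

Request:
step_arm(series=[{"x": 0,"y": 0,"z": 0.1,"yaw": 0,"hand": 0},{"x": 0,"y": 0,"z": 0.2,"yaw": 0,"hand": 0}])

```text
time_s: 4.3
tool_pos: [0.4825, 0.0689, 0.0829]
tcp_rot: [-3.102, -0.489, -0.005]
ft_force: [-0.4, -0.3, 0.8]
opening: 0.0004
```

Request:
step_arm(series=[{"x": 0,"y": 0,"z": 0.1,"yaw": 0,"hand": 0},{"x": 0,"y": 0,"z": 0.2,"yaw": 0,"hand": 0}])

```text
time_s: 4.55
tool_pos: [0.4825, 0.0689, 0.0808]
tcp_rot: [-3.102, -0.489, -0.005]
ft_force: [-0.4, 1.3, 0.3]
opening: -0.0001
```

No contact even though the tip should already be pressing, so the image seems right. I re-measure the tip in the picture.

```bash
python3 - <<'E'
from h import *
m=camera_model("side");p,d=snapshot("side")
v,u=np.mgrid[170:240,235:290];v=v.ravel();u=u.ravel()
X=(m["R"].T@((np.linalg.inv(m["mtx"])@np.c_[u,v,np.ones(len(u))].T)*d[v,u]-m["t"][:,None])).T
k=(X[:,2]>.09)&(X[:,1]<.12)&(d[v,u]>0);T=X[k]
print(state()["tool_pos"])
for z in np.arange(.09,.17,.006):
    q=T[(T[:,2]>=z)&(T[:,2]<z+.006)]
    if len(q):print(z.round(3),len(q),(q.min(0)*1000).round(),(q.max(0)*1000).round())
cv2.imwrite("pics/a3.png",cv2.resize(p[155:235,220:320,::-1],None,fx=7,fy=7,interpolation=cv2.INTER_CUBIC))
E
```

```text
[0.48248415 0.06888903 0.08070684]
0.108 6 [475.  59. 108.] [493.  64. 113.]
0.114 17 [471.  53. 114.] [493.  68. 120.]
0.12 20 [471.  53. 120.] [493.  67. 125.]
0.126 17 [471.  53. 126.] [493.  66. 132.]
0.132 23 [471.  52. 132.] [493.  65. 137.]
0.138 10 [472.  54. 138.] [493.  63. 142.]
0.15 17 [463.  37. 150.] [480.  87. 156.]
0.156 25 [461.  35. 156.] [503.  91. 162.]
0.162 14 [459.  29. 163.] [501. 100. 168.]
0.168 23 [457.  24. 168.] [505. 110. 174.]
```

View pics/a3.png

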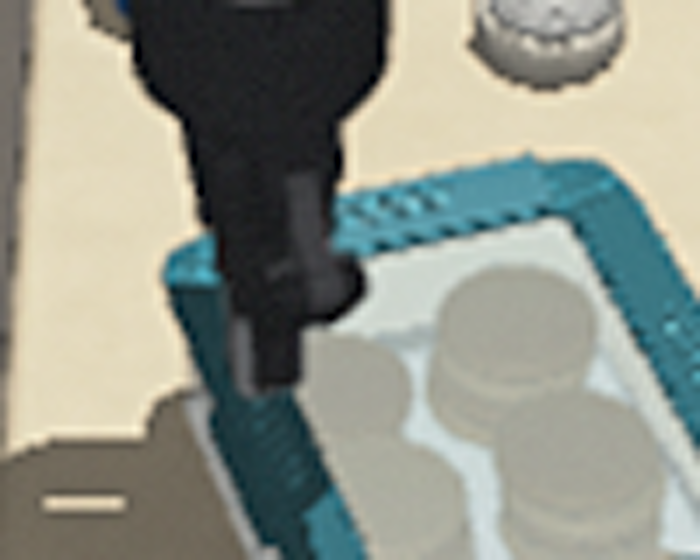

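The tip now appears at crop (270,390), and depth gives z ≈ 0.110 with TCP z 0.081. The real tip is therefore about 30 mm above the reported TCP, while x and y agree. I continue down by force.

Request:
step_arm(series=[{"x": 0,"y": 0,"z": 0.6,"yaw": 0,"hand": 0},{"x": 0,"y": 0,"z": 1.2,"yaw": 0,"hand": 0},{"x": 0,"y": 0,"z": 1.7,"yaw": 0,"hand": 0},{"x": 0,"y": 0,"z": 1.9,"yaw": 0,"hand": 0}])

```text
time_s: 5.1
tool_pos: [0.4823, 0.0689, 0.0613]
tcp_rot: [-3.102, -0.489, -0.004]
ft_force: [-0.1, 0.4, -0.2]
opening: -0.0003
```

Request:
step_arm(series=[{"x": 0,"y": 0,"z": 0.15,"yaw": 0,"hand": 0},{"x": 0,"y": 0,"z": 0.3,"yaw": 0,"hand": 0}])

```text
time_s: 5.35
tool_pos: [0.4824, 0.0689, 0.0582]
tcp_rot: [-3.102, -0.489, -0.004]
ft_force: [-0.1, 0.1, -0.7]
opening: -0.0002
```

Request:
step_arm(series=[{"x": 0,"y": 0,"z": 0.1,"yaw": 0,"hand": 0},{"x": 0,"y": 0,"z": 0.2,"yaw": 0,"hand": 0}])

```text
time_s: 5.6
tool_pos: [0.4824, 0.0689, 0.0562]
tcp_rot: [-3.102, -0.489, -0.004]
ft_force: [0.5, 0.4, 0.4]
opening: -0.0
```

Request:
step_arm(series=[{"x": 0,"y": 0,"z": 0.1,"yaw": 0,"hand": 0},{"x": 0,"y": 0,"z": 0.2,"yaw": 0,"hand": 0}])

```text
time_s: 5.85
tool_pos: [0.4825, 0.0689, 0.0542]
tcp_rot: [-3.102, -0.489, -0.004]
ft_force: [-0.0, 0.1, 0.7]
opening: -0.0001
```

Request:
step_arm(series=[{"x": 0,"y": 0,"z": 0.1,"yaw": 0,"hand": 0},{"x": 0,"y": 0,"z": 0.2,"yaw": 0,"hand": 0}])

```text
time_s: 6.1
tool_pos: [0.4825, 0.069, 0.0521]
tcp_rot: [-3.102, -0.489, -0.005]
ft_force: [0.5, 0.4, 0.2]
opening: -0.0004
```

Request:
step_arm(series=[{"x": 0,"y": 0,"z": 0.1,"yaw": 0,"hand": 0},{"x": 0,"y": 0,"z": 0.2,"yaw": 0,"hand": 0}])

```text
time_s: 6.35
tool_pos: [0.4824, 0.0689, 0.05]
tcp_rot: [-3.102, -0.489, -0.004]
ft_force: [-1.8, -1.1, 3.2]
opening: 0.0001
```

Request:
step_arm(series=[{"x": 0,"y": 0,"z": 0.1,"yaw": 0,"hand": 0}])

```text
time_s: 6.48
tool_pos: [0.4821, 0.0689, 0.049]
tcp_rot: [-3.102, -0.489, -0.003]
ft_force: [-2.4, -1.3, 3.5]
opening: -0.0
```

Request:
step_arm(series=[{"x": 0,"y": 0,"z": 0.1,"yaw": 0,"hand": 0}])

```text
time_s: 6.6
tool_pos: [0.482, 0.0689, 0.048]
tcp_rot: [-3.102, -0.489, -0.003]
ft_force: [-1.5, -0.4, 4.9]
opening: 0.0001
```

Contact at TCP z ≈ 0.051, as predicted. I press on in 1 mm steps.

Request:
step_arm(series=[{"x": 0,"y": 0,"z": 0.1,"yaw": 0,"hand": 0}])

```text
time_s: 6.72
tool_pos: [0.4819, 0.0688, 0.0469]
tcp_rot: [-3.102, -0.489, -0.003]
ft_force: [-1.4, -1.3, 2.2]
opening: -0.0003
```

Request:
step_arm(series=[{"x": 0,"y": 0,"z": 0.1,"yaw": 0,"hand": 0}])

```text
time_s: 6.85
tool_pos: [0.4821, 0.0689, 0.0458]
tcp_rot: [-3.102, -0.489, -0.003]
ft_force: [0.6, -0.3, 0.1]
opening: -0.0
```

Request:
step_arm(series=[{"x": 0,"y": 0,"z": 0.1,"yaw": 0,"hand": 0}])

```text
time_s: 6.98
tool_pos: [0.4823, 0.0689, 0.0447]
tcp_rot: [-3.102, -0.489, -0.004]
ft_force: [-0.1, -0.0, -0.2]
opening: -0.0001
```

Request:
step_arm(series=[{"x": 0,"y": 0,"z": 0.1,"yaw": 0,"hand": 0}])

```text
time_s: 7.1
tool_pos: [0.4824, 0.0689, 0.0437]
tcp_rot: [-3.102, -0.489, -0.004]
ft_force: [-2.5, 0.1, 12.5]
opening: -0.0001
```

Front clicked: the force fell to 0, then rose as the tip met the flush top at TCP z 0.044. On to the left side.

Request:
step_arm(series=[{"x": 0,"y": 0,"z": -1.5,"yaw": 0,"hand": 0},{"x": 0,"y": 0,"z": -3,"yaw": 0,"hand": 0},{"x": 2.5,"y": -3.4,"z": -3,"yaw": 0,"hand": 0},{"x": 5,"y": -6.8,"z": -3,"yaw": 0,"hand": 0},{"x": 7.4,"y": -10,"z": -3,"yaw": 0,"hand": 0},{"x": 7.4,"y": -10,"z": -2,"yaw": 0,"hand": 0},{"x": 7.4,"y": -10,"z": -1.1,"yaw": 0,"hand": 0},{"x": 7.4,"y": -10,"z": -1.0,"yaw": 0,"hand": 0}])

```text
time_s: 8.1
tool_pos: [0.5212, 0.1859, 0.0531]
tcp_rot: [-3.102, -0.488, -0.001]
ft_force: [0.4, -0.1, -0.2]
opening: -0.0003
```

```bash
python3 -c "
from h import *
go(.08)
m=camera_model('side');p,d=snapshot('side')
cv2.imwrite('pics/a4.png',cv2.resize(p[140:280,210:350,::-1],None,fx=4,fy=4,interpolation=cv2.INTER_CUBIC))"
```

```text
tip z 0.045119416009634074 yaw 0.07178623336531231 f [ 0.41080883 -0.05678687 -0.15769082] -0.0002834202805109555 8.1
front [-7.35  9.9  -3.5 ]
left [ 0.16 -0.09 -3.49]
back [ 7.65  9.92 -3.49]
right [ 0.14 19.91 -3.51]
```

View pics/a4.png

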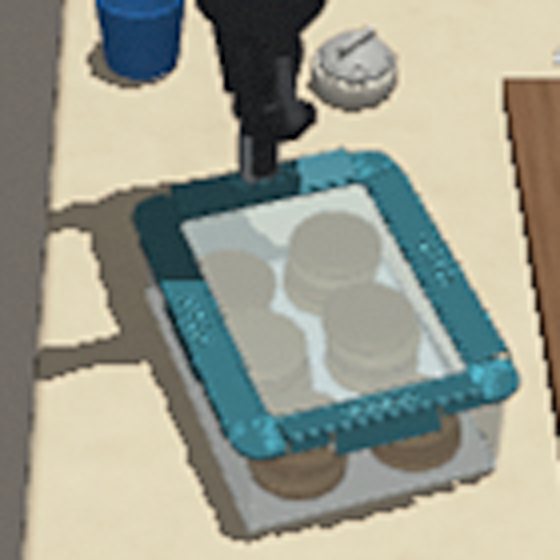

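The front section, at crop (190,330), now lies flush. The fingertip at (260,170) is over the middle of the left section. I press it.

Request:
step_arm(series=[{"x": 0.1,"y": -0.1,"z": 0.1,"yaw": 0,"hand": 0},{"x": 0.1,"y": -0.1,"z": 0.2,"yaw": 0,"hand": 0},{"x": 0.1,"y": -0.1,"z": 0.3,"yaw": 0,"hand": 0}])

```text
time_s: 8.52
tool_pos: [0.5222, 0.1871, 0.0505]
tcp_rot: [-3.102, -0.487, -0.002]
ft_force: [-0.0, -0.1, -0.3]
opening: 0.0001
```

Request:
step_arm(series=[{"x": 0,"y": 0,"z": 0.1,"yaw": 0,"hand": 0},{"x": 0,"y": 0,"z": 0.2,"yaw": 0,"hand": 0}])

```text
time_s: 8.78
tool_pos: [0.5223, 0.1872, 0.0486]
tcp_rot: [-3.102, -0.487, -0.003]
ft_force: [-0.4, 1.6, 4.2]
opening: 0.0
```

Request:
step_arm(series=[{"x": 0,"y": 0,"z": 0.1,"yaw": 0,"hand": 0},{"x": 0,"y": 0,"z": 0.2,"yaw": 0,"hand": 0}])

```text
time_s: 9.02
tool_pos: [0.5223, 0.1874, 0.0467]
tcp_rot: [-3.102, -0.487, -0.003]
ft_force: [-0.7, 2.8, 3.7]
opening: 0.0
```

Request:
step_arm(series=[{"x": 0,"y": 0,"z": 0.1,"yaw": 0,"hand": 0}])

```text
time_s: 9.15
tool_pos: [0.5224, 0.1874, 0.0456]
tcp_rot: [-3.102, -0.487, -0.003]
ft_force: [0.3, -0.1, 0.2]
opening: 0.0
```

Request:
step_arm(series=[{"x": 0,"y": 0,"z": 0.1,"yaw": 0,"hand": 0}])

```text
time_s: 9.28
tool_pos: [0.5223, 0.1873, 0.0444]
tcp_rot: [-3.102, -0.487, -0.003]
ft_force: [-0.0, 0.5, 0.4]
opening: 0.0002
```

Request:
step_arm(series=[{"x": 0,"y": 0,"z": 0.07,"yaw": 0,"hand": 0}])

```text
time_s: 9.4
tool_pos: [0.5223, 0.1872, 0.0437]
tcp_rot: [-3.102, -0.487, -0.003]
ft_force: [-3.6, 0.8, 15.5]
opening: 0.0002
```

Request:
step_arm(series=[{"x": 0,"y": 0,"z": -1.5,"yaw": 0,"hand": 0},{"x": 0,"y": 0,"z": -3,"yaw": 0,"hand": 0},{"x": 2.5,"y": 3.4,"z": -3,"yaw": 0,"hand": 0},{"x": 5,"y": 6.8,"z": -3,"yaw": 0,"hand": 0},{"x": 7.5,"y": 10,"z": -3,"yaw": 0,"hand": 0},{"x": 7.5,"y": 10,"z": -2,"yaw": 0,"hand": 0},{"x": 7.5,"y": 10,"z": -1.2,"yaw": 0,"hand": 0},{"x": 7.5,"y": 10,"z": -1.0,"yaw": 0,"hand": 0}])

```text
time_s: 10.4
tool_pos: [0.6231, 0.1156, 0.0533]
tcp_rot: [-3.102, -0.489, -0.0]
ft_force: [0.0, -0.6, -0.2]
opening: -0.0001
```

```bash
python3 -c "
from h import *
go(.036)
p,d=snapshot('side')
cv2.imwrite('pics/a5.png',cv2.resize(p[140:280,210:350,::-1],None,fx=4,fy=4,interpolation=cv2.INTER_CUBIC))"
```

```text
tip z 0.04530720426899715 yaw 0.10245788752558127 f [ 0.0118817  -0.5888148  -0.16080047] -9.359001228647291e-05 10.4
front [-14.89   0.08   0.92]
left [-7.37 -9.91  0.94]
back [0.11 0.11 0.93]
right [-7.41 10.09  0.91]
```

View pics/a5.png

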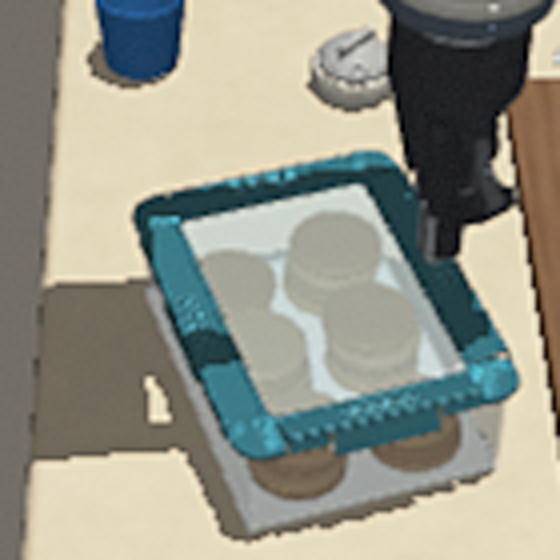

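The left section (265,180) is flush, and the tip at (440,255) is over the back ribs. The box hasn't moved.

Request:
step_arm(series=[{"x": 0,"y": 0.1,"z": 0.1,"yaw": 0,"hand": 0},{"x": 0,"y": 0.1,"z": 0.2,"yaw": 0,"hand": 0},{"x": 0,"y": 0.1,"z": 0.3,"yaw": 0,"hand": 0},{"x": 0,"y": 0.1,"z": 0.4,"yaw": 0,"hand": 0}])

```text
time_s: 10.95
tool_pos: [0.6238, 0.1148, 0.0495]
tcp_rot: [-3.102, -0.489, -0.002]
ft_force: [0.8, 1.5, 2.5]
opening: -0.0001
```

Request:
step_arm(series=[{"x": 0,"y": 0,"z": 0.1,"yaw": 0,"hand": 0},{"x": 0,"y": 0,"z": 0.2,"yaw": 0,"hand": 0}])

```text
time_s: 11.2
tool_pos: [0.6243, 0.1148, 0.0477]
tcp_rot: [-3.102, -0.489, -0.003]
ft_force: [0.6, 1.1, 2.5]
opening: -0.0003
```

Request:
step_arm(series=[{"x": 0,"y": 0,"z": 0.1,"yaw": 0,"hand": 0}])

```text
time_s: 11.32
tool_pos: [0.6244, 0.1149, 0.0467]
tcp_rot: [-3.102, -0.489, -0.004]
ft_force: [-0.2, 0.7, 2.7]
opening: -0.0
```

Request:
step_arm(series=[{"x": 0,"y": 0,"z": 0.1,"yaw": 0,"hand": 0}])

```text
time_s: 11.45
tool_pos: [0.6242, 0.1148, 0.0455]
tcp_rot: [-3.102, -0.489, -0.003]
ft_force: [-0.2, -0.1, -1.0]
opening: 0.0002
```

Request:
step_arm(series=[{"x": 0,"y": 0,"z": 0.1,"yaw": 0,"hand": 0}])

```text
time_s: 11.58
tool_pos: [0.6238, 0.1147, 0.0442]
tcp_rot: [-3.102, -0.489, -0.002]
ft_force: [-0.2, 0.0, 0.7]
opening: -0.0002
```

Request:
step_arm(series=[{"x": 0,"y": 0,"z": 0.07,"yaw": 0,"hand": 0}])

```text
time_s: 11.7
tool_pos: [0.6238, 0.1147, 0.0437]
tcp_rot: [-3.102, -0.489, -0.002]
ft_force: [-2.8, 0.7, 14.6]
opening: -0.0001
```

Request:
step_arm(series=[{"x": 0,"y": 0,"z": -1.5,"yaw": 0,"hand": 0},{"x": 0,"y": 0,"z": -3,"yaw": 0,"hand": 0},{"x": -2.5,"y": 3.4,"z": -3,"yaw": 0,"hand": 0},{"x": -5,"y": 6.8,"z": -3,"yaw": 0,"hand": 0},{"x": -7.5,"y": 10,"z": -3,"yaw": 0,"hand": 0},{"x": -7.5,"y": 10,"z": -2,"yaw": 0,"hand": 0},{"x": -7.5,"y": 10,"z": -1.2,"yaw": 0,"hand": 0},{"x": -7.5,"y": 10,"z": -1.0,"yaw": 0,"hand": 0}])

```text
time_s: 12.7
tool_pos: [0.5832, -0.0027, 0.053]
tcp_rot: [-3.102, -0.49, -0.001]
ft_force: [0.8, 0.1, -0.4]
opening: -0.0002
```

```bash
python3 -c "
from h import *
go(.036)
p,d=snapshot('side')
cv2.imwrite('pics/a6.png',cv2.resize(p[140:280,210:350,::-1],None,fx=4,fy=4,interpolation=cv2.INTER_CUBIC))"
```

```text
tip z 0.045008252387861235 yaw 0.1585638130486906 f [ 0.79790632  0.11176177 -0.41153574] -0.0001791434153554943 12.7
front [-7.45 -9.96  0.91]
left [  0.08 -19.94   0.93]
back [ 7.55 -9.92  0.92]
right [0.02 0.06 0.9 ]
```

View pics/a6.png

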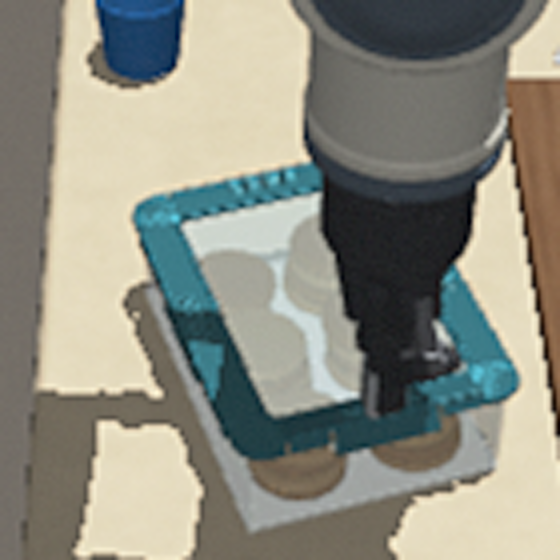

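The tip at (385,410) is over the right section's ribs, and the back section looks flush. I press the right side.

Request:
step_arm(series=[{"x": 0,"y": 0,"z": 0.1,"yaw": 0,"hand": 0},{"x": 0,"y": 0,"z": 0.2,"yaw": 0,"hand": 0},{"x": 0,"y": 0,"z": 0.3,"yaw": 0,"hand": 0},{"x": 0,"y": 0,"z": 0.4,"yaw": 0,"hand": 0}])

```text
time_s: 13.25
tool_pos: [0.5835, -0.0028, 0.0492]
tcp_rot: [-3.102, -0.491, -0.002]
ft_force: [0.2, -0.2, 0.1]
opening: 0.0001
```

Request:
step_arm(series=[{"x": 0,"y": 0,"z": 0.1,"yaw": 0,"hand": 0},{"x": 0,"y": 0,"z": 0.2,"yaw": 0,"hand": 0}])

```text
time_s: 13.5
tool_pos: [0.5837, -0.003, 0.0473]
tcp_rot: [-3.102, -0.49, -0.002]
ft_force: [0.7, -1.6, 3.6]
opening: -0.0003
```

Request:
step_arm(series=[{"x": 0,"y": 0,"z": 0.1,"yaw": 0,"hand": 0}])

```text
time_s: 13.62
tool_pos: [0.5836, -0.003, 0.0462]
tcp_rot: [-3.102, -0.49, -0.002]
ft_force: [-0.1, 0.2, -0.3]
opening: -0.0001
```

Request:
step_arm(series=[{"x": 0,"y": 0,"z": 0.1,"yaw": 0,"hand": 0}])

```text
time_s: 13.75
tool_pos: [0.5834, -0.0029, 0.0449]
tcp_rot: [-3.102, -0.49, -0.001]
ft_force: [0.3, -0.5, -0.1]
opening: 0.0
```

Request:
step_arm(series=[{"x": 0,"y": 0,"z": 0.1,"yaw": 0,"hand": 0}])

```text
time_s: 13.88
tool_pos: [0.5832, -0.0028, 0.0437]
tcp_rot: [-3.102, -0.49, -0.001]
ft_force: [0.2, -0.4, 9.4]
opening: -0.0003
```

Request:
step_arm(series=[{"x": 0,"y": 0,"z": -2,"yaw": 0,"hand": 0},{"x": 0,"y": 0,"z": -8,"yaw": 0,"hand": 0},{"x": 0,"y": 0,"z": -14,"yaw": 0,"hand": 0},{"x": 0,"y": 0,"z": -20,"yaw": 0,"hand": 0},{"x": 0,"y": 0,"z": -26,"yaw": 0,"hand": 0},{"x": -4,"y": 4,"z": -30,"yaw": 0,"hand": 0},{"x": -8,"y": 8,"z": -31,"yaw": 0,"hand": 0},{"x": -12,"y": 12,"z": -31,"yaw": 0,"hand": 0}])

```text
time_s: 14.88
tool_pos: [0.5053, -0.1558, 0.3546]
tcp_rot: [-3.103, -0.491, -0.004]
ft_force: [0.8, 0.1, -1.2]
opening: -0.0002
```

Request:
step_arm(series=[{"x": -4,"y": 4,"z": 0,"yaw": 0,"hand": 0},{"x": -8,"y": 8,"z": 0,"yaw": 0,"hand": 0},{"x": -12,"y": 12,"z": 0,"yaw": 0,"hand": 0},{"x": -14,"y": 16,"z": 0,"yaw": 0,"hand": 0},{"x": -16,"y": 20,"z": 0,"yaw": 0,"hand": 0},{"x": -18,"y": 24,"z": 0,"yaw": 0,"hand": 0},{"x": -18,"y": 24,"z": 0,"yaw": 0,"hand": 0}])

```text
time_s: 15.75
tool_pos: [0.4074, -0.442, 0.3532]
tcp_rot: [-3.102, -0.487, -0.002]
ft_force: [-0.2, 0.7, 0.5]
opening: -0.0001
```

```bash
python3 - <<'E'
from h import *
def heights(n,p,d,c,a):
    X=cloud(n,p,d);t=np.radians(a);R=np.array([[np.cos(t),-np.sin(t)],[np.sin(t),np.cos(t)]])
    L=(X[:,:2]-c)@R*1000
    return [((X[(abs(L-q)<h).all(1),2]*1000).mean().round(1)) for q,h in [((-78,0),(6,40)),((0,103),(40,6)),((78,0),(6,40)),((0,-103),(40,6))]]
for n in("top","side"):
    p,d=snapshot(n);X=cloud(n,p,d);r=cv2.minAreaRect((X[:,:2]*1000).astype(np.float32));print(n,r)
    (cx,cy),_,a=r
    c,a=((.5543,.0947),17.5) if n=="top" else ((.5514,.0893),18.1)
    print("before F L B R",heights(n,np.load(n+"0p.npy"),np.load(n+"0.npy"),c,a),"after",heights(n,p,d,c,a))
    cv2.imwrite(f"pics/{n}9.png",p[:,:,::-1])
a=cv2.imread("pics/top9.png")[140:290,90:460];b=cv2.imread("pics/side9.png")[110:390,210:370]
cv2.imwrite("pics/fin.png",np.hstack([cv2.resize(a,(555,225)),cv2.resize(b,(129,225))]))
cv2.imwrite("pics/fin2.png",cv2.resize(b[30:170],None,fx=4,fy=4,interpolation=cv2.INTER_CUBIC))
print(state()["time_s"],state()["ft_force"],state()["tool_pos"])
E
```

```text
top ((552.9044189453125, 95.30103302001953), (165.49758911132812, 212.54747009277344), 17.337146759033203)
before F L B R [np.float64(78.3), np.float64(78.0), np.float64(78.2), np.float64(77.5)] after [np.float64(72.4), np.float64(72.3), np.float64(72.0), np.float64(72.4)]
side ((552.2444458007812, 92.29884338378906), (164.7068328857422, 219.345703125), 17.862668991088867)
before F L B R [np.float64(74.0), np.float64(76.4), np.float64(77.1), np.float64(73.5)] after [np.float64(69.5), np.float64(71.6), np.float64(71.8), np.float64(67.6)]
15.85 [-0.44279688  0.24020364  0.33324964] [ 0.4080955  -0.43947575  0.3537644 ]
```

View pics/fin2.png

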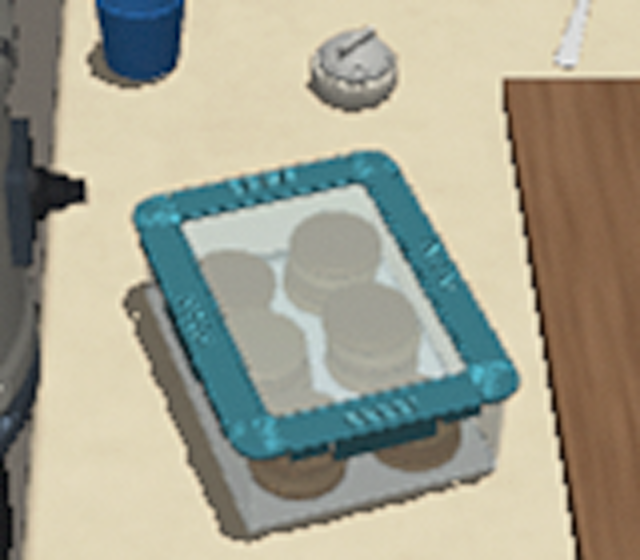

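View pics/fin.png

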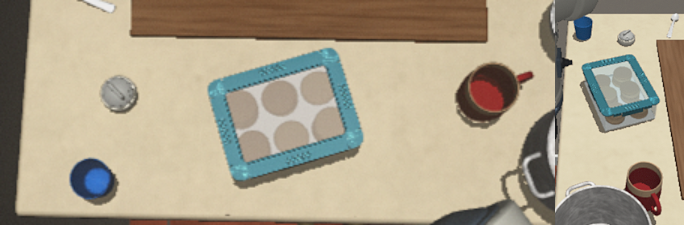

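All four sides are flush (about 72 mm in the top view), the box is where it was, and the mug, cup and timer are undisturbed.

```bash
python3 -c "
from bench import *
print(hand_in())"
```

```text
the job is handed in; nothing more can be done
None
```

All four sides of the lid are clicked down and flush. I pressed them with the closed fingertips, going round front, left, back, right, and handed in at about 16 s.

**Pressing:** On every side the force rose to a few newtons and dropped to zero at the click. It rose again, to 9–16 N, when the tip met the flush rim. The highest wrist force I read was about 16 N.

**Last checks:**
- **Rim height:** in the top view the four sides went from about 78 mm to 72.0–72.4 mm.
- **Box position:** the fitted lid position agrees before and after to about 1.5 mm in the top camera and 3 mm in the side camera. That is about the measuring error, and the box looks unmoved in the pictures.
- **Other objects:** the mug, cup and timer look unmoved. This is from the pictures only; I did not measure them.
- **Arm:** it ended well clear, touching nothing.

**What disagreed:**
- **Fingertip height:** the reported TCP height and `tip_reach` put the fingertips about 37 mm lower than they really were. Camera depth and the first contact agreed with each other, so I worked by those.
- **Side camera:** its first lid position differed from the top camera's by 3–5 mm, so I used the average. Its rim heights read 67.6–71.8 mm, lower than the top camera's; each side still dropped by about 5 mm.

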